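# Third hand for a T-joint on the pressing jig

### The arm

A 7-joint arm with a two-finger parallel gripper is mounted at the origin on a cart in front of the work surface, level with it; the furniture and walls round the work are solid. World frame = base frame: x ahead of the robot, y to its left, z up, the work surface at z = 0. Lengths are in m, angles in rad, forces in N, time in s.
With the tool pointing down it reaches from about 0.425 to 0.875 m from the base axis. Payload 4.7 kg.
Tool frame: the origin (TCP) lies midway between the tips of the shut fingers; the grasp point (between the pads) lies 19 mm behind it (ctrl.grip_point_offset is the distance from the TCP to the grasp point, in m); z points along the fingers, y is the line along which they close (so a half turn about z gives the same grasp; the last joint's range is limited). The gripper opens to 87 mm and grips with 3 to 60 N. Pads are 19 mm wide; open, the fingers measure 117 mm over their backs; the gripper's body (75 mm by 190 mm) begins 51 mm behind the grasp point.
Start: joints at [1.317, 0.321, -0.07, 1.45, 0.023, 1.371, -0.057], TCP at [0.172, -0.627, 0.223] pointing down, gripper open.
Joint ranges: [-2.86, 2.86], [-0.3, 2.09], [-1.38, 1.24], [0.06, 2.45], [-1.56, 4.7], [0.09, 2.05], [-2.69, 2.69]. Speed limits (rad/s): [2.57, 2.57, 3.14, 3.14, 3.14, 3.14, 3.14].

### API

Orientations are given as a rotation vector (axis times angle).
In Python, from bench import ctrl gives the robot as it stands. The module is installed in compiled form; this text tells all that it offers.
- The arm moves only by the shell command python3 -m handwheel 'ROWS' [OPENING] [FORCE]. ROWS is JSON, a list of rows, each an object of numbers: "x", "y", "z": the shift along the tool's x, y, z in m; "wx", "wy", "wz": the turn, a rotation vector about the tool's x, y, z in degrees. A call has 1 to 10 rows; each row is the pose to reach, as a shift and turn from the pose commanded when the call began, along the tool's axes at that moment; what a row does not reach only later rows make up. A row lasts 1/12 s, in which the tool goes at most 41.7 mm and 7.16 degrees, less where a joint would pass 70% of its speed; a pose out of reach is approached as far as the arm can. A call with a gripper value outside its range is refused whole. OPENING is the finger opening in m, from 0 to 0.087, set as the call begins (- or left out, the last holds). The fingers move at their own pace and stop on an object; FORCE is the grip in N (left out, the last holds). Time passes only in rows, so rows that repeat a pose let the fingers close. It gives the time, the measured TCP pose, the force, the opening and the grip force at its end, in the units of the state.
- ctrl.get_state(): the state, without advancing time (a new reading comes with each control period).
- ctrl.get_image(name): name is "side" or "top"; returns a dict with "image" (480x640x3 uint8, red, green, blue), "K" (3x3 intrinsics, pixels), "world_to_cam" (4x4, takes a point from world to camera coordinates). Camera axes: x right, y down, z forward; pixel columns grow to the right and rows downward; lengths in m; the calibration is good to about 2 mm. A picture is of the moment at which its call begins. There is no depth.
- ctrl.close_job(): hands the job in; it is judged then, once.
The state is a dict: "time": time; "joint_positions": joint angles; "qd": joint speeds; "joint_torque": joint torques, N m; "position": TCP position; "tool_rot": TCP orientation; "ft_force": force on the tool from outside, world axes, zero at the start; "torque": the same for the moment, N m; "grip_width": opening from 0.0 (shut) to 1.0 (fully open); "grip_force": force on a finger pad.
Only numpy, scipy, OpenCV 4.12 (cv2) and the standard library are available. Lean on these libraries where they do the work, as an engineer would, in place of code of your own. Each camera call takes 0.05 s, during which the arm holds its last target. There are 200 camera calls.

### The job

Be my third hand for a T-joint: lay the pine batten flat on the jig's board, long side flat along the middle of the sprung fence, and with the small beech block in the gripper, flat on the board, butt its end square against the middle of the batten's other long side. Push the fence back with it until its pointers stand in the green zone, without driving the fence to the end of its travel and without disturbing the eraser, tape roll and try square. Finish while still gripping the block and pressing steadily; do not let go, I will drive the screw.

Things in the scene. Friction and masses are not known exactly. Their poses are not given: they have to be found in the camera images.
- jig: Fixed jig: grey board 150 mm wide (y), 8 mm thick, from x = -140 to 95 mm. Origin on the underside below the mid of the fence's front face at rest; x points to the fence (pressing direction), z up. Parts go at x < 0. Behind the fence a blue spring housing, 40 mm high. At y = +-62 mm a scale (top 22 mm high, 14 mm wide): white, green, red zone, 12 mm long each, beside the fence.
- fence_face (a point): Foot of the middle of the aluminium fence's front face, level with the board's top; it moves with the fence. The fence plate is 104 mm wide, 10 mm thick, its top 39 mm above the jig's underside. Axes as the jig's.
- fence (a joint): Travel of the sprung fence along the jig's +x, in m: 0 at rest, end stop at 0.036. Spring 500 N/m without preload (0.018 m is 9 N); it springs back when let go. The pointers stand in the white zone from 0, in the green zone from 0.012 to 0.024, in the red zone above.
- batten_mid (a point): Centre of the loose pine batten, a flat pale bar 34 (x) x 88 (y, its length) x 19 mm high, lying flat; 9.5 mm above its underside; axes along its edges. About 60 g. (Mind the big blue bench vice, a fixed obstacle close to the arm's left side.)
- block_mid (a point): Centre of the loose beech block, a square bar 22 (x) x 55 (y, its length) x 22 mm high, lying down; 11 mm above its underside; axes along its edges. About 40 g.
- eraser: Bystander: blue and white eraser, 21 x 42 x 12 mm, loose; origin at the centre of its underside.
- tape: Bystander: roll of masking tape lying flat, 86 mm across, 19 mm high, loose; origin at the centre of its underside.
- try_square: Bystander: steel try square lying flat, 75 x 117 x 16 mm, loose; origin at the centre of its underside.
Not all that is in view belongs to the job. Of the things like the part that bears batten_mid, leave any that is orange; of the rest the larger one is meant. There is more than one size of the part that bears block_mid; the job needs the smaller.

How it is judged:
At the end, for the whole second after the job is handed in: Batten flat on board, within 0.07 rad and 15 mm of mid-fence; gripped block down on board (about 5 mm), within 0.12 rad of square and 9 mm of mid-batten; block presses batten with 4 to 20 N, batten fence with 4 to 15 N, fence pushed back 11 to 25 mm, robot not touching the fence; all at rest (value of joint fence between 0.011 and 0.025 m and contact force between batten and fence between 4 and 15 N and contact force between block and batten between 4 and 20 N and contact force between the fingers and block above 1 N and contact force between each of the arm, the fingers and fence below 0.5 N and angle between the y axis of batten and the y axis of jig, either way round below 0.07 rad and angle between the y axis of block and the x axis of jig, either way round below 0.12 rad and y of batten_mid in the frame of jig between -0.015 and 0.015 m and y of block_mid in the frame of batten between -0.009 and 0.009 m and z of batten_mid in the frame of jig between 0.013 and 0.022 m and z of block_mid in the frame of jig between 0.014 and 0.025 m and linear speed of each of batten, block below 0.01 m/s); the arm keeps its last pose, push and grip.
It fails at once if the fence is driven to the end of its travel (beyond 34 mm) (value of joint fence above 0.034 m).
It fails at once if the eraser is disturbed (moved more than 20 mm) (distance of eraser from where it was at the start of the episode above 0.02 m).
It fails at once if the tape roll is disturbed (moved more than 20 mm) (distance of tape from where it was at the start of the episode above 0.02 m).
It fails at once if the try square is disturbed (moved more than 20 mm) (distance of try_square from where it was at the start of the episode above 0.02 m).
It also fails if it takes over 51 s, if anything falls off the work surface, if the arm or the gripper's body presses on something with over 40 N, if the wrist force passes 120 N, or if a joint passes its speed limit or range.

## Working session

There is one attempt and no reset: what is moved stays moved. The work goes in short steps, Python scripts to look and compute and a shell command to move; the robot and the scene stay as the last step left them, time stands still between calls to the robot, and variables do not carry over. Pictures are saved under pics/ and viewed, at most 10 in all, crops included, and the job is handed in when it is done.

```bash
mkdir -p pics; cat > h.py <<'E'
import numpy as np,cv2
from bench import ctrl
from scipy.spatial.transform import Rotation as R
def grab(n,f=None):
    d=ctrl.get_image(n)
    if f: cv2.imwrite('pics/'+f,d['image'][:,:,::-1])
    return d
def ray(d,uv,z):
    uv=np.atleast_2d(np.array(uv,float)); M=np.array(d['world_to_cam']);K=np.array(d['K'])
    Rt=M[:3,:3];c=-Rt.T@M[:3,3]
    r=np.c_[uv,np.ones(len(uv))]@np.linalg.inv(K).T@Rt
    return c+r*((z-c[2])/r[:,2])[:,None]
def proj(d,p):
    M=np.array(d['world_to_cam']);p=np.atleast_2d(p)@M[:3,:3].T+M[:3,3]
    q=p@np.array(d['K']).T
    return q[:,:2]/q[:,2:]
E
python3 - <<'E'
from h import *
for n in('top','side'):
    d=grab(n,n+'0.png'); M=np.array(d['world_to_cam']);print(n,-M[:3,:3].T@M[:3,3],M[:3,:3].round(2).tolist(),d['K'][0][0])
s=ctrl.get_state();print(s['position'],s['tool_rot'],R.from_rotvec(s['tool_rot']).as_matrix().round(3).tolist(),s['time'],s['grip_width'],s['ft_force'])
E
```

```text
top [ 0.30704148 -0.11393121  0.92936838] [[-0.0, -1.0, -0.02], [-0.98, 0.01, -0.19], [0.19, 0.02, -0.98]] 559.259100960428
side [0.07948277 0.61992548 0.70757429] [[-0.87, -0.49, 0.0], [-0.3, 0.54, -0.79], [0.38, -0.69, -0.61]] 531.3696563282454
[ 0.17179681 -0.62636639  0.22154456] [-3.11177251e+00 -4.19153479e-01  5.33596648e-04] [[0.964, 0.265, -0.001], [0.265, -0.964, 0.002], [-0.0, -0.002, -1.0]] 0.1 0.9970654054927904 [ 0.21875783 -0.61761016 -0.90507392]
```

View pics/top0.png

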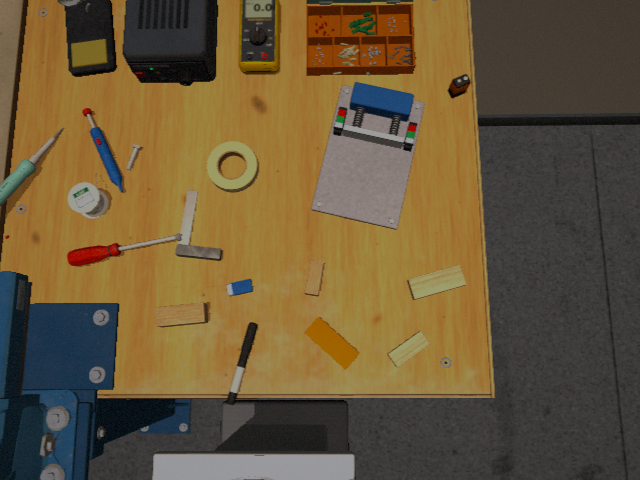

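View pics/side0.png

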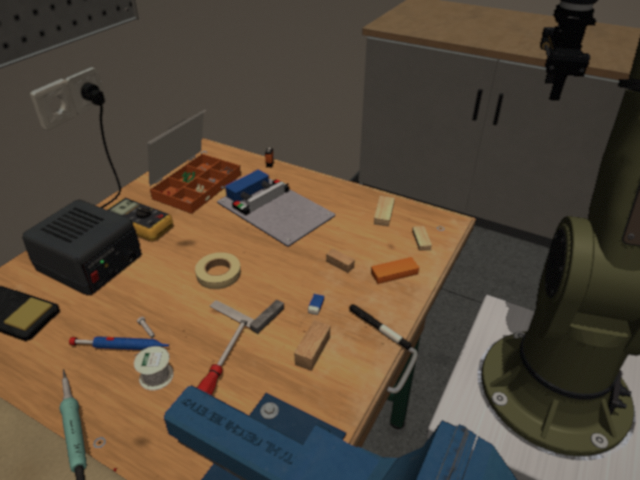

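Top view (side agrees): the pine-bar candidates are the larger pale bar (437,282), the smaller pale bar (408,349) and the orange bar (332,342, to be left), so the batten is (437,282). The beech candidates are the small bar (315,278) and the large bar (182,314), so the block is (315,278). The jig is at (370,155), with the fence near (375,135). Bystanders: eraser (240,287), tape (232,166), try square (200,230).

```bash
cat > m.py <<'E'
from h import *
def seg(im,c,roi,thr=28):
    # colour-similarity mask about the pixel c inside roi; return filled contour rect
    x0,y0,x1,y1=roi
    lab=cv2.cvtColor(cv2.GaussianBlur(im,(3,3),0),cv2.COLOR_RGB2LAB).astype(float)
    ref=np.median(lab[c[1]-3:c[1]+4,c[0]-3:c[0]+4].reshape(-1,3),0)
    m=(np.linalg.norm(lab-ref,axis=2)<thr).astype(np.uint8)
    k=np.zeros_like(m);k[y0:y1,x0:x1]=m[y0:y1,x0:x1]
    n,l,_,_=cv2.connectedComponentsWithStats(k,connectivity=4)
    k=(l==l[c[1],c[0]]).astype(np.uint8)
    cn=max(cv2.findContours(k,0,2)[0],key=cv2.contourArea)
    return cn[:,0,:].astype(float),k
def rect(d,cn,z):
    p=ray(d,cn,z)[:,:2]
    (c,s,a)=cv2.minAreaRect((p*1000).astype(np.float32))
    if s[0]<s[1]: a+=90
    a=(a+90)%180-90
    return np.round(c,1),np.round(sorted(s),1),round(a,1)
E
python3 - <<'E'
from m import *
d=grab('top');im=d['image']
out=im.copy()
for n,c,roi,z,t in [('batten',(437,282),(400,255,475,305),.019,14),('block',(315,278),(298,255,332,300),.022,14),('pinesmall',(408,349),(380,325,435,370),.019,14),('board',(365,185),(300,80,430,232),.008,16),('bigbeech',(182,312),(150,298,215,330),.022,14),('eraser',(243,287),(222,275,258,300),.012,30),('housing',(380,97),(340,80,425,118),.04,30)]:
    cn,k=seg(im,c,roi,t);print(n,rect(d,cn,z),len(cn));cv2.drawContours(out,[cn.astype(int)],-1,(255,0,255),1)
# green zones
hsv=cv2.cvtColor(im,cv2.COLOR_RGB2HSV)
for nm,lo,hi in(('g',40,85),('r',0,8)):
    g=((hsv[...,0]>=lo)&(hsv[...,0]<=hi)&(hsv[...,1]>130)&(hsv[...,2]>50)).astype(np.uint8)
    g[:100]=0;g[160:]=0;g[:,:325]=0;g[:,430:]=0
    n,l,s,ce=cv2.connectedComponentsWithStats(g)
    for i in range(1,n):
        if s[i,4]>8: print(nm,ce[i],s[i,4],ray(d,ce[i],.022).round(4))
cv2.imwrite('pics/c1.png',cv2.resize(out[70:380,290:490],None,fx=2,fy=2,interpolation=2)[:,:,::-1][:600])
a=cv2.resize(out[70:240,300:440],None,fx=3.5,fy=3.5,interpolation=2);b=cv2.resize(out[245:375,295:480],None,fx=2,fy=2)
cv=np.zeros((600,800,3),np.uint8);cv[:a.shape[0],:a.shape[1]]=a[:600];cv[:260,490:800]=b[:,:310]
cv2.imwrite('pics/c1.png',cv[:,:,::-1])
E
```

```text
batten (array([ 419.3, -300. ]), array([33.1, 86.6]), -74.5) 83
block (array([ 427.2, -100. ]), array([54.3, 72.4]), -0.4) 4
pinesmall (array([ 307.3, -245.1]), array([28., 78.]), -51.2) 64
board (array([ 601. , -183.9]), array([148.8, 148.9]), 76.3) 160
bigbeech (array([368.8, 115.4]), array([ 50. , 106.6]), 89.8) 67
eraser (array([412.9,  20.2]), array([20.4, 31.7]), -77.7) 27
housing (array([ 730. , -216.1]), array([ 39.9, 103.6]), 76.9) 70
g [340. 119.] 47 [[ 0.7012 -0.1454  0.022 ]]
g [410.13333333 134.22222222] 45 [[ 0.6719 -0.2649  0.022 ]]
r [341.62745098 112.43137255] 51 [[ 0.7132 -0.1483  0.022 ]]
r [411.71698113 127.54716981] 53 [[ 0.684  -0.2681  0.022 ]]
```

View pics/c1.png

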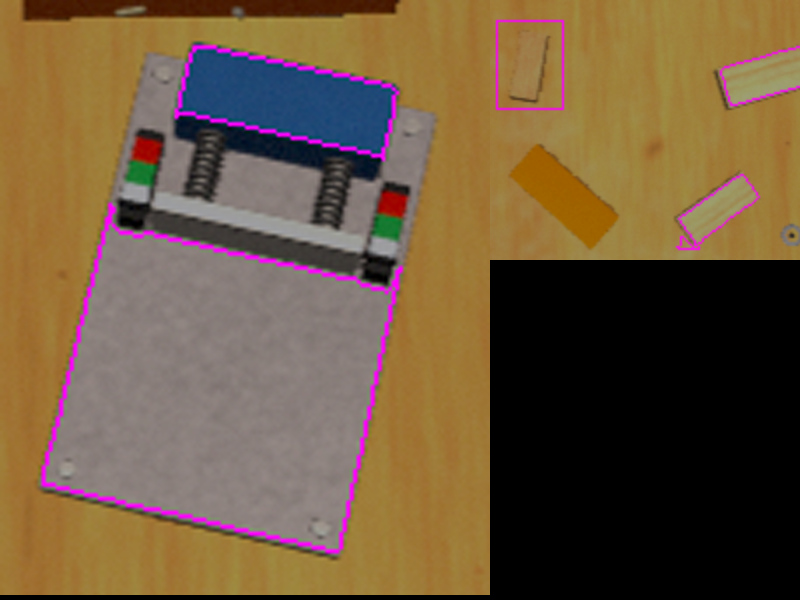

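The crop shows the batten outline fits (33x87 mm) and the board outline is clean. The block mask leaked into the wood, so I'll tighten that one and work out the jig frame and the first move.

```bash
cat >> m.py <<'E'
JO=np.array([.6647,-.1994]);JA=-13.7
def go(x,y,z,a):
    "shift/turn in tool axes to TCP target, tool y heading a deg"
    s=ctrl.get_state();T=R.from_rotvec(s['tool_rot']).as_matrix();p=np.array(s['position'])
    sh=T.T@(np.array([x,y,z])-p)
    cur=np.degrees(np.arctan2(T[1,1],T[0,1]));dz=-((a-cur+180)%360-180)
    til=np.degrees(T.T@np.cross(T[:,2],[0,0,-1]))
    print('pos',p.round(4),'ya',cur.round(2),'shift mm',(sh*1000).round(1),'wz',round(dz,2),'tilt fix',til.round(2),'t',s['time'],'w',round(s['grip_width']*87,1),'gf',round(s['grip_force'],1),'F',np.round(s['ft_force'],1),'qd',np.abs(s['qd']).max().round(3))
def j2w(x,y):
    c,s=np.cos(np.radians(JA)),np.sin(np.radians(JA));return JO+np.array([c*x-s*y,s*x+c*y])
E
python3 - <<'E'
from m import *
d=grab('top');im=d['image']
for t in(5,6,7,8,9,10,11,12):
    cn,k=seg(im,(315,278),(298,255,332,300),t)
    if len(cn)>8: print(t,rect(d,cn,.022),k.sum())
cn,k=seg(im,(365,185),(300,80,430,232),16)
p=ray(d,cn,.008)[:,:2]
for s in(-1,1):
    c,sn=np.cos(np.radians(JA)),np.sin(np.radians(JA));q=(p-JO)@np.array([[c,-sn],[sn,c]])
    m=(abs(q[:,1]-s*.075)<.006)&(q[:,0]<-.02)&(q[:,0]>-.13);f=np.polyfit(q[m,0],q[m,1],1);print('side',s,np.degrees(np.arctan(f[0])),np.polyval(f,-.07),m.sum())
m=(abs(q[:,0]+.14)<.006)&(abs(q[:,1])<.065);f=np.polyfit(q[m,1],q[m,0],1);print('front',-np.degrees(np.arctan(f[0])),f[1])
go(.4193,-.300,.08,15.5)
cv2.imwrite('pics/blk.png',cv2.resize(im[250:310,285:345],None,fx=8,fy=8)[:,:,::-1])
E
```

```text
5 (array([428.3, -99.1]), array([20. , 54.6]), -12.3) 336
6 (array([429.4, -95.7]), array([28.1, 55.4]), -14.3) 385
7 (array([431.2, -91.5]), array([36.8, 56.9]), -13.8) 496
8 (array([424.7, -96.9]), array([47.6, 67.3]), -0.3) 785
9 (array([427.2, -97.6]), array([49.4, 72.4]), -0.3) 971
10 (array([ 427.2, -100. ]), array([54.3, 72.4]), -0.4) 1209
11 (array([ 427.2, -100. ]), array([54.3, 72.4]), -0.4) 1310
side -1 0.048939198293925165 -0.07341621333655167 27
side 1 0.014786287961406344 0.0731832037214792 29
front -0.2741159584147825 -0.13884867266956158
pos [ 0.1719 -0.6265  0.2219] ya -74.65 shift mm [ 325.  -249.2  142.1] wz -90.15 tilt fix [-0.07  0.01  0.  ] t 0.2 w 87.0 gf 0.0 F [-1.3  0.4 -0.5] qd 0.004
```

View pics/blk.png

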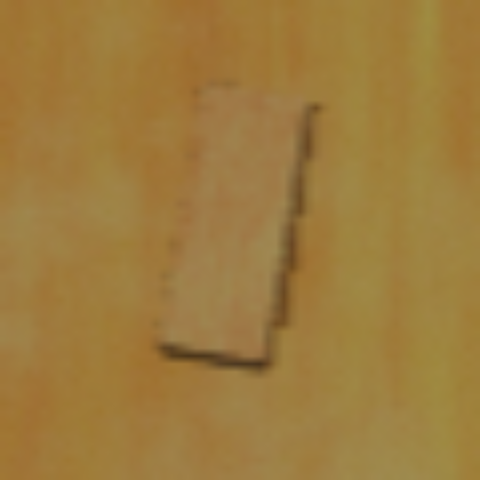

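The crop shows the block's top corners at crop px (200,88), (312,105), (268,362) and (163,348), so its centre is at image (314.5,278). Now moving over the batten.

```bash
python3 -m handwheel '[{"x":0.325,"y":-0.249,"z":0.142,"wz":-90},{"x":0.325,"y":-0.249,"z":0.142,"wz":-90},{"x":0.325,"y":-0.249,"z":0.142,"wz":-90},{"x":0.325,"y":-0.249,"z":0.142,"wz":-90},{"x":0.325,"y":-0.249,"z":0.142,"wz":-90},{"x":0.325,"y":-0.249,"z":0.142,"wz":-90},{"x":0.325,"y":-0.249,"z":0.142,"wz":-90},{"x":0.325,"y":-0.249,"z":0.142,"wz":-90},{"x":0.325,"y":-0.249,"z":0.142,"wz":-90},{"x":0.325,"y":-0.249,"z":0.142,"wz":-90}]' 0.06
python3 - <<'E'
from m import *
d=grab('top')
c=ray(d,np.array([(200,88),(312,105),(268,362),(163,348)])/8.+[285,250]-.5,.022)[:,:2]
print(c.mean(0),[ (np.linalg.norm(v).round(4),np.degrees(np.arctan2(v[1],v[0])).round(1)) for v in (c[0]-c[3],c[1]-c[2],c[0]-c[1],c[3]-c[2])])
go(.4193,-.300,.08,15.5)
E
```

```text
[ 0.42586894 -0.09929   ] [(np.float64(0.054), np.float64(-8.2)), (np.float64(0.0535), np.float64(-10.0)), (np.float64(0.0233), np.float64(80.9)), (np.float64(0.0215), np.float64(82.1))]
pos [ 0.1719 -0.6266  0.2221] ya -74.65 shift mm [ 325.  -249.4  142.3] wz -90.15 tilt fix [-0.05  0.    0.  ] t 0.25 w 87.1 gf 0.0 F [0.9 0.2 0.3] qd 0.005invalid input at $[0]: expected keys x, y, z, wx, wy, wz
```

```bash
python3 -m handwheel '[{"x":0.325,"y":-0.249,"z":0.142,"wx":0,"wy":0,"wz":-90},{"x":0.325,"y":-0.249,"z":0.142,"wx":0,"wy":0,"wz":-90},{"x":0.325,"y":-0.249,"z":0.142,"wx":0,"wy":0,"wz":-90},{"x":0.325,"y":-0.249,"z":0.142,"wx":0,"wy":0,"wz":-90},{"x":0.325,"y":-0.249,"z":0.142,"wx":0,"wy":0,"wz":-90},{"x":0.325,"y":-0.249,"z":0.142,"wx":0,"wy":0,"wz":-90},{"x":0.325,"y":-0.249,"z":0.142,"wx":0,"wy":0,"wz":-90},{"x":0.325,"y":-0.249,"z":0.142,"wx":0,"wy":0,"wz":-90},{"x":0.325,"y":-0.249,"z":0.142,"wx":0,"wy":0,"wz":-90},{"x":0.325,"y":-0.249,"z":0.142,"wx":0,"wy":0,"wz":-90}]' 0.06
python3 - <<'E'
from m import *
go(.4193,-.300,.08,15.5)
E
```

```text
time: 1.08
position: [0.4108, -0.3118, 0.0857]
tool_rot: [2.272, 2.168, -0.0]
ft_force: [0.3, -0.5, 0.6]
grip_width: 0.693
grip_force: 0.0
pos [ 0.4108 -0.3118  0.0857] ya -2.7 shift mm [12.2  8.   5.7] wz -18.2 tilt fix [0.03 0.05 0.  ] t 1.0833 w 60.3 gf 0.0 F [ 0.3 -0.5  0.6] qd 0.496
```

```bash
python3 -m handwheel '[{"x":0.012,"y":0.008,"z":0.006,"wx":0,"wy":0,"wz":-18},{"x":0.012,"y":0.008,"z":0.006,"wx":0,"wy":0,"wz":-18},{"x":0.012,"y":0.008,"z":0.006,"wx":0,"wy":0,"wz":-18},{"x":0.012,"y":0.008,"z":0.006,"wx":0,"wy":0,"wz":-18},{"x":0.012,"y":0.008,"z":0.006,"wx":0,"wy":0,"wz":-18}]' 0.06 
python3 - <<'E'
from m import *
go(.4193,-.300,.004,15.5)
E
```

```text
time: 1.5
position: [0.4185, -0.3018, 0.08]
tool_rot: [1.916, 2.49, -0.0]
ft_force: [-0.2, -0.5, -1.0]
grip_width: 0.689
grip_force: 0.0
pos [ 0.4185 -0.3018  0.08  ] ya 14.83 shift mm [ 1.6  1.2 76. ] wz -0.67 tilt fix [-0.  0.  0.] t 1.5 w 60.0 gf 0.0 F [-0.2 -0.5 -1. ] qd 0.009
```

```bash
python3 -m handwheel '[{"x":0.002,"y":0.001,"z":0.035,"wx":0,"wy":0,"wz":-0.7},{"x":0.002,"y":0.001,"z":0.06,"wx":0,"wy":0,"wz":-0.7},{"x":0.002,"y":0.001,"z":0.075,"wx":0,"wy":0,"wz":-0.7},{"x":0.002,"y":0.001,"z":0.075,"wx":0,"wy":0,"wz":-0.7}]' 0.06 
python3 -m handwheel '[{"x":0,"y":0,"z":0,"wx":0,"wy":0,"wz":0},{"x":0,"y":0,"z":0,"wx":0,"wy":0,"wz":0},{"x":0,"y":0,"z":0,"wx":0,"wy":0,"wz":0},{"x":0,"y":0,"z":0,"wx":0,"wy":0,"wz":0},{"x":0,"y":0,"z":0,"wx":0,"wy":0,"wz":0},{"x":0,"y":0,"z":0,"wx":0,"wy":0,"wz":0},{"x":0,"y":0,"z":0,"wx":0,"wy":0,"wz":0}]' 0.0 20
```

```text
time: 1.83
position: [0.4169, -0.2986, 0.0022]
tool_rot: [-1.898, -2.497, -0.001]
ft_force: [-0.0, 0.4, 0.1]
grip_width: 0.69
grip_force: 0.0
time: 2.42
position: [0.4196, -0.3001, 0.0059]
tool_rot: [1.897, 2.502, -0.001]
ft_force: [-1.8, 0.5, 6.2]
grip_width: 0.384
grip_force: 20.0
```

```bash
python3 -m handwheel '[{"x":0,"y":0,"z":-0.03,"wx":0,"wy":0,"wz":0},{"x":0,"y":0,"z":-0.06,"wx":0,"wy":0,"wz":0},{"x":0,"y":0,"z":-0.06,"wx":0,"wy":0,"wz":0},{"x":0,"y":0,"z":-0.06,"wx":0,"wy":0,"wz":0}]' - 20
python3 - <<'E'
from m import *
d=grab('top','lift.png');im=d['image']
x,y=j2w(-.05,0);print(x,y);go(x,y,.05,JA)
E
```

```text
time: 2.75
position: [0.4201, -0.3005, 0.0667]
tool_rot: [1.896, 2.5, -0.001]
ft_force: [-0.5, -0.2, -0.7]
grip_width: 0.391
grip_force: 20.0
0.6161225440001177 -0.18755809269671905
pos [ 0.419  -0.2997  0.0652] ya 15.66 shift mm [ 54.8 220.1  15.2] wz 29.36 tilt fix [0.   0.05 0.  ] t 2.8 w 33.6 gf 20.0 F [-0.6  0.7 -1.5] qd 0.027
```

View pics/lift.png

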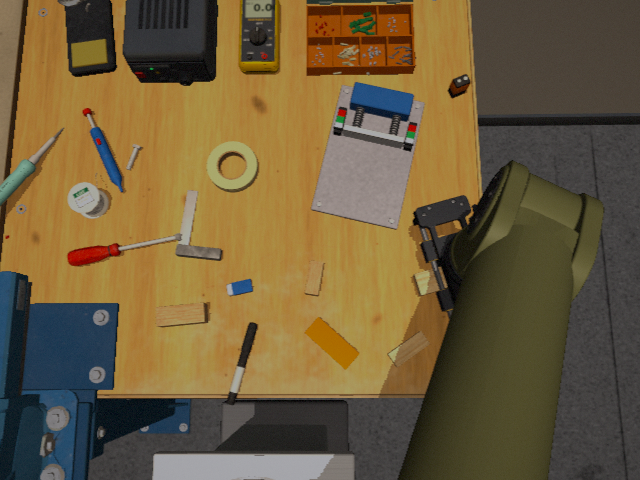

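The batten is held (its end shows at 425,283). The jig and bystanders have not moved. Now carrying it over the board.

```bash
python3 -m handwheel '[{"x":0.01,"y":0.04,"z":0,"wx":0,"wy":0,"wz":5},{"x":0.02,"y":0.08,"z":0,"wx":0,"wy":0,"wz":11},{"x":0.03,"y":0.12,"z":0,"wx":0,"wy":0,"wz":17},{"x":0.04,"y":0.16,"z":0,"wx":0,"wy":0,"wz":23},{"x":0.05,"y":0.195,"z":0,"wx":0,"wy":0,"wz":29.3},{"x":0.055,"y":0.215,"z":0,"wx":0,"wy":0,"wz":29.3},{"x":0.055,"y":0.22,"z":0,"wx":0,"wy":0,"wz":29.3},{"x":0.055,"y":0.22,"z":0,"wx":0,"wy":0,"wz":29.3},{"x":0.055,"y":0.22,"z":0,"wx":0,"wy":0,"wz":29.3}]' - 20
python3 - <<'E'
from m import *
x,y=j2w(-.05,0);go(x,y,.0145,JA)
E
```

```text
time: 3.55
position: [0.6142, -0.1878, 0.0632]
tool_rot: [-2.468, -1.94, 0.004]
ft_force: [0.0, -0.3, -0.5]
grip_width: 0.387
grip_force: 20.0
pos [ 0.6142 -0.1878  0.0632] ya -13.64 shift mm [ 0.7  1.9 48.7] wz 0.06 tilt fix [-0.2   0.04  0.  ] t 3.55 w 33.7 gf 20.0 F [ 0.  -0.3 -0.5] qd 0.025
```

```bash
python3 -m handwheel '[{"x":0.001,"y":0.002,"z":0.025,"wx":0,"wy":0,"wz":0},{"x":0.001,"y":0.002,"z":0.04,"wx":0,"wy":0,"wz":0},{"x":0.001,"y":0.002,"z":0.046,"wx":0,"wy":0,"wz":0},{"x":0.001,"y":0.002,"z":0.049,"wx":0,"wy":0,"wz":0},{"x":0.001,"y":0.002,"z":0.049,"wx":0,"wy":0,"wz":0},{"x":0.001,"y":0.002,"z":0.049,"wx":0,"wy":0,"wz":0}]' - 20
python3 -m handwheel '[{"x":0,"y":0,"z":0,"wx":0,"wy":0,"wz":0},{"x":0,"y":0,"z":0,"wx":0,"wy":0,"wz":0},{"x":0,"y":0,"z":0,"wx":0,"wy":0,"wz":0},{"x":0,"y":0,"z":0,"wx":0,"wy":0,"wz":0}]' 0.05 20
python3 -m handwheel '[{"x":0,"y":0,"z":-0.02,"wx":0,"wy":0,"wz":0},{"x":0,"y":0,"z":-0.06,"wx":0,"wy":0,"wz":0},{"x":0,"y":0,"z":-0.07,"wx":0,"wy":0,"wz":0},{"x":0,"y":0,"z":-0.07,"wx":0,"wy":0,"wz":0}]'
python3 - <<'E'
from m import *
go(.427,-.0993,.075,-99)
E
```

```text
time: 4.05
position: [0.6182, -0.1876, 0.0168]
tool_rot: [2.47, 1.94, 0.0]
ft_force: [0.4, 0.4, -0.2]
grip_width: 0.387
grip_force: 20.0
time: 4.38
position: [0.6186, -0.1868, 0.0167]
tool_rot: [2.469, 1.942, 0.001]
ft_force: [-0.3, 0.1, 0.4]
grip_width: 0.552
grip_force: 0.0
time: 4.72
position: [0.6215, -0.1872, 0.0909]
tool_rot: [2.464, 1.938, 0.007]
ft_force: [0.1, 0.3, 0.3]
grip_width: 0.572
grip_force: 0.0
pos [ 0.6215 -0.1872  0.0909] ya -13.63 shift mm [  39.6 -209.8   14.1] wz 85.37 tilt fix [0.48 0.04 0.  ] t 4.7167 w 49.7 gf 0.0 F [0.1 0.3 0.3] qd 0.053
```

```bash
python3 -m handwheel '[{"x":0.01,"y":-0.03,"z":0,"wx":0,"wy":0,"wz":7},{"x":0.02,"y":-0.06,"z":0,"wx":0,"wy":0,"wz":14},{"x":0.025,"y":-0.09,"z":0,"wx":0,"wy":0,"wz":21},{"x":0.03,"y":-0.12,"z":0,"wx":0,"wy":0,"wz":28},{"x":0.03,"y":-0.15,"z":0,"wx":0,"wy":0,"wz":35},{"x":0.04,"y":-0.18,"z":0,"wx":0,"wy":0,"wz":42},{"x":0.04,"y":-0.20,"z":0,"wx":0,"wy":0,"wz":49},{"x":0.04,"y":-0.21,"z":0,"wx":0,"wy":0,"wz":56},{"x":0.04,"y":-0.21,"z":0,"wx":0,"wy":0,"wz":63},{"x":0.04,"y":-0.21,"z":0,"wx":0,"wy":0,"wz":70}]'
python3 -m handwheel '[{"x":0,"y":0,"z":0,"wx":0,"wy":0,"wz":7},{"x":0,"y":0,"z":0,"wx":0,"wy":0,"wz":15},{"x":0,"y":0,"z":0,"wx":0,"wy":0,"wz":15},{"x":0,"y":0,"z":0,"wx":0,"wy":0,"wz":15}]'
python3 - <<'E'
from m import *
d=grab('top','put.png')
go(.427,-.0993,.004,-99)
im=d['image']
cv2.imwrite('pics/put.png',cv2.resize(im[70:320,250:470],None,fx=2.4,fy=2.4)[:,:,::-1])
E
```

```text
time: 5.55
position: [0.4224, -0.0982, 0.0856]
tool_rot: [3.136, 0.165, -0.001]
ft_force: [0.5, -1.3, 1.0]
grip_width: 0.575
grip_force: 0.0
time: 5.88
position: [0.4232, -0.0982, 0.0856]
tool_rot: [3.133, -0.233, -0.001]
ft_force: [-1.1, 0.7, -0.0]
grip_width: 0.574
grip_force: 0.0
pos [ 0.4233 -0.0982  0.0857] ya -98.45 shift mm [ 3.9  0.5 81.7] wz 0.55 tilt fix [0.   0.03 0.  ] t 5.9333 w 50.0 gf 0.0 F [-0.4 -0.2  0.5] qd 0.004
```

View pics/put.png

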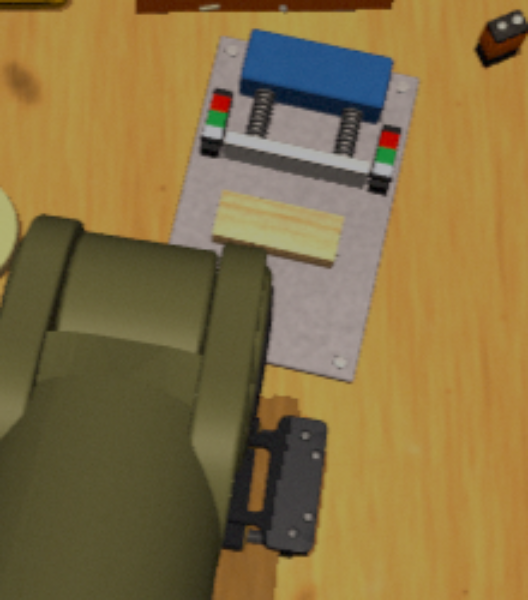

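The batten lies on the board parallel to the fence, centred near crop (280,228). Next: grip the block and measure the batten.

```bash
python3 -m handwheel '[{"x":0.004,"y":0,"z":0.035,"wx":0,"wy":0,"wz":0.5},{"x":0.004,"y":0,"z":0.06,"wx":0,"wy":0,"wz":0.5},{"x":0.004,"y":0,"z":0.075,"wx":0,"wy":0,"wz":0.5},{"x":0.004,"y":0,"z":0.08,"wx":0,"wy":0,"wz":0.5},{"x":0.004,"y":0,"z":0.08,"wx":0,"wy":0,"wz":0.5}]'
python3 -m handwheel '[{"x":0,"y":0,"z":0,"wx":0,"wy":0,"wz":0},{"x":0,"y":0,"z":0,"wx":0,"wy":0,"wz":0},{"x":0,"y":0,"z":0,"wx":0,"wy":0,"wz":0},{"x":0,"y":0,"z":0,"wx":0,"wy":0,"wz":0},{"x":0,"y":0,"z":0,"wx":0,"wy":0,"wz":0},{"x":0,"y":0,"z":0,"wx":0,"wy":0,"wz":0},{"x":0,"y":0,"z":0,"wx":0,"wy":0,"wz":0}]' 0 45
python3 - <<'E'
from m import *
d=grab('top')
for t in(15,20,25):
    cn,k=seg(d['image'],(372,164),(335,140,396,183),t);r=rect(d,cn,.027)
    p=(r[0]/1000-JO);c,s=np.cos(np.radians(JA)),np.sin(np.radians(JA));print(r,p@np.array([[c,-s],[s,c]]),r[2]-90-JA)
go(.427,-.0993,.004,-99)
E
```

```text
time: 6.35
position: [0.4263, -0.0985, 0.0048]
tool_rot: [-3.131, 0.247, 0.005]
ft_force: [-0.0, -0.1, 0.9]
grip_width: 0.574
grip_force: 0.0
time: 6.93
position: [0.428, -0.0991, 0.0066]
tool_rot: [3.131, -0.25, 0.001]
ft_force: [-0.8, -0.7, 3.7]
grip_width: 0.246
grip_force: 45.0
(array([ 619.1, -187.3]), array([32.4, 87.3]), 76.1) [-0.04716838  0.00095592] -0.2000000000000064
(array([ 619.3, -187.1]), array([33.3, 88.4]), 76.3) [-0.04702144  0.0011976 ] -3.552713678800501e-15
(array([ 619.5, -187.2]), array([34.3, 89.5]), 76.3) [-0.04680345  0.00114782] -3.552713678800501e-15
pos [ 0.428  -0.0991  0.0066] ya -99.13 shift mm [-0.9  0.4  2.6] wz -0.13 tilt fix [ 0.02 -0.05  0.  ] t 6.9833 w 21.1 gf 45.0 F [-0.6 -0.5  5.4] qd 0.002
```

```bash
python3 -m handwheel '[{"x":0,"y":0,"z":-0.03,"wx":0,"wy":0,"wz":0},{"x":0,"y":0,"z":-0.05,"wx":0,"wy":0,"wz":0},{"x":0,"y":0,"z":-0.05,"wx":0,"wy":0,"wz":0},{"x":0,"y":0,"z":-0.05,"wx":0,"wy":0,"wz":0}]'
python3 - <<'E'
from m import *
x,y=j2w(-.106,.001);go(x,y,.056,JA-90)
d=grab('side','side1.png')
E
```

```text
time: 7.32
position: [0.4283, -0.0992, 0.0567]
tool_rot: [3.131, -0.25, 0.003]
ft_force: [0.2, -0.5, -2.0]
grip_width: 0.251
grip_force: 45.0
pos [ 0.4283 -0.0992  0.0567] ya -99.14 shift mm [143.8  51.9   1.1] wz 4.56 tilt fix [ 0.05 -0.13  0.  ] t 7.3167 w 21.9 gf 45.0 F [ 0.2 -0.5 -2. ] qd 0.033
```

View pics/side1.png

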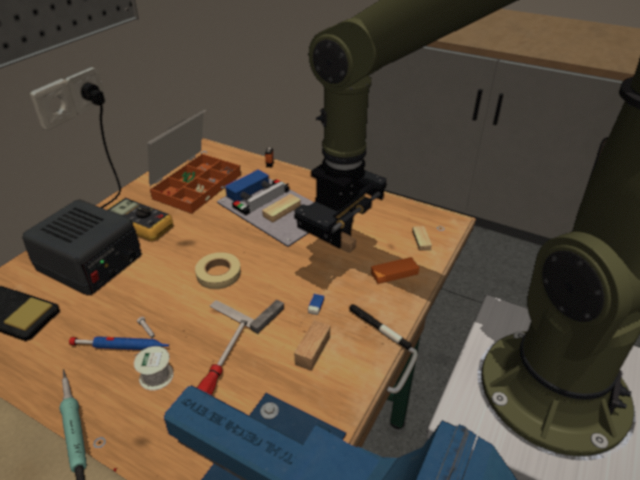

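The block is held, its end visible at (347,241). The batten lies flat on the board at (282,207), and the bystanders have not moved. Next I carry the block to behind the batten.

```bash
python3 -m handwheel '[{"x":0.036,"y":0.013,"z":0,"wx":0,"wy":0,"wz":1},{"x":0.072,"y":0.026,"z":0,"wx":0,"wy":0,"wz":2},{"x":0.108,"y":0.039,"z":0,"wx":0,"wy":0,"wz":3},{"x":0.135,"y":0.048,"z":0,"wx":0,"wy":0,"wz":4},{"x":0.144,"y":0.052,"z":0,"wx":0,"wy":0,"wz":4.6},{"x":0.144,"y":0.052,"z":0,"wx":0,"wy":0,"wz":4.6},{"x":0.144,"y":0.052,"z":0,"wx":0,"wy":0,"wz":4.6},{"x":0.144,"y":0.052,"z":0,"wx":0,"wy":0,"wz":4.6}]'
python3 - <<'E'
from m import *
x,y=j2w(-.106,.001);go(x,y,.015,JA-90)
E
```

```text
time: 8.03
position: [0.5595, -0.1718, 0.0548]
tool_rot: [-3.119, 0.374, 0.005]
ft_force: [-1.4, 0.4, -0.2]
grip_width: 0.247
grip_force: 45.0
pos [ 0.5595 -0.1718  0.0548] ya -103.67 shift mm [ 2.9  0.9 39.8] wz 0.03 tilt fix [-0.02  0.19  0.  ] t 8.0333 w 21.5 gf 45.0 F [-1.4  0.4 -0.2] qd 0.02
```

```bash
python3 -m handwheel '[{"x":0.001,"y":0.001,"z":0.02,"wx":0,"wy":0,"wz":0},{"x":0.001,"y":0.001,"z":0.032,"wx":0,"wy":0,"wz":0},{"x":0.001,"y":0.001,"z":0.037,"wx":0,"wy":0,"wz":0},{"x":0.001,"y":0.001,"z":0.039,"wx":0,"wy":0,"wz":0},{"x":0.001,"y":0.001,"z":0.039,"wx":0,"wy":0,"wz":0},{"x":0.001,"y":0.001,"z":0.039,"wx":0,"wy":0,"wz":0}]'
python3 - <<'E'
from m import *
x,y=j2w(-.0435,.001);go(x,y,.015,JA-90)
E
```

```text
time: 8.53
position: [0.5623, -0.1742, 0.0175]
tool_rot: [3.119, -0.375, 0.001]
ft_force: [0.0, 0.1, 0.1]
grip_width: 0.25
grip_force: 45.0
pos [ 0.5623 -0.1742  0.0175] ya -103.72 shift mm [62.  -0.8  2.5] wz -0.02 tilt fix [ 0.01 -0.03  0.  ] t 8.5333 w 21.8 gf 45.0 F [0.  0.1 0.1] qd 0.012
```

```bash
python3 -m handwheel '[{"x":0,"y":-0.001,"z":0.002,"wx":0,"wy":0,"wz":0},{"x":0,"y":-0.001,"z":0.002,"wx":0,"wy":0,"wz":0},{"x":0,"y":-0.001,"z":0.002,"wx":0,"wy":0,"wz":0}]'
python3 -m handwheel '[{"x":0.005,"y":0,"z":0,"wx":0,"wy":0,"wz":0},{"x":0.01,"y":0,"z":0,"wx":0,"wy":0,"wz":0},{"x":0.015,"y":0,"z":0,"wx":0,"wy":0,"wz":0},{"x":0.02,"y":0,"z":0,"wx":0,"wy":0,"wz":0},{"x":0.025,"y":0,"z":0,"wx":0,"wy":0,"wz":0},{"x":0.03,"y":0,"z":0,"wx":0,"wy":0,"wz":0},{"x":0.035,"y":0,"z":0,"wx":0,"wy":0,"wz":0},{"x":0.038,"y":0,"z":0,"wx":0,"wy":0,"wz":0},{"x":0.038,"y":0,"z":0,"wx":0,"wy":0,"wz":0}]'
python3 - <<'E'
from m import *
x,y=j2w(-.0435,.001);go(x,y,.015,JA-90)
d=grab('top')
im=d['image'][70:240,300:440]
cv2.imwrite('pics/push1.png',cv2.resize(im,None,fx=3.5,fy=3.5)[:,:,::-1])
E
```

```text
time: 8.78
position: [0.5626, -0.1733, 0.0154]
tool_rot: [3.119, -0.375, 0.001]
ft_force: [-0.7, -0.2, 0.3]
grip_width: 0.249
grip_force: 45.0
time: 9.53
position: [0.6002, -0.1825, 0.0149]
tool_rot: [-3.119, 0.376, -0.001]
ft_force: [-0.7, -0.0, 0.3]
grip_width: 0.25
grip_force: 45.0
pos [ 0.6002 -0.1825  0.0149] ya -103.74 shift mm [23.2  0.1 -0. ] wz -0.04 tilt fix [-0.01 -0.04  0.  ] t 9.5333 w 21.8 gf 45.0 F [-0.7 -0.   0.3] qd 0.019
```

View pics/push1.png

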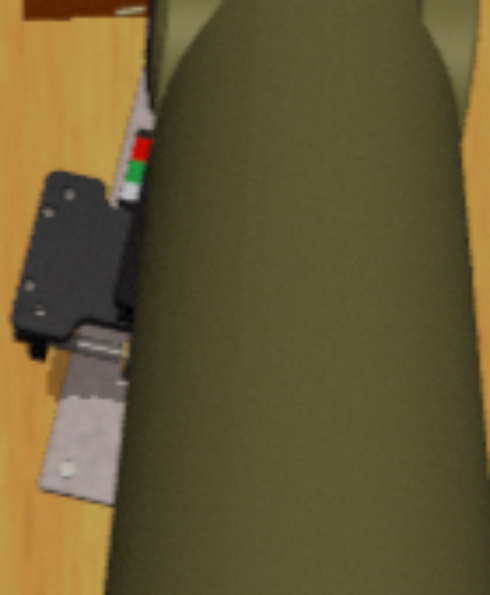

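The arm hides the batten, but the left scale is visible at crop (135,170), with the pointer still in white. Continuing slowly and watching the force.

```bash
python3 -m handwheel '[{"x":0.003,"y":0,"z":0,"wx":0,"wy":0,"wz":0},{"x":0.006,"y":0,"z":0,"wx":0,"wy":0,"wz":0},{"x":0.009,"y":0,"z":0,"wx":0,"wy":0,"wz":0},{"x":0.012,"y":0,"z":0,"wx":0,"wy":0,"wz":0},{"x":0.014,"y":0,"z":0,"wx":0,"wy":0,"wz":0},{"x":0.014,"y":0,"z":0,"wx":0,"wy":0,"wz":0},{"x":0.014,"y":0,"z":0,"wx":0,"wy":0,"wz":0}]'
python3 - <<'E'
from m import *
x,y=j2w(-.0435,.001);go(x,y,.015,JA-90)
E
```

```text
time: 10.17
position: [0.6116, -0.1854, 0.0148]
tool_rot: [-3.119, 0.376, 0.005]
ft_force: [-4.7, 2.1, 3.3]
grip_width: 0.247
grip_force: 45.0
pos [ 0.6116 -0.1854  0.0148] ya -103.74 shift mm [11.4  0.  -0.2] wz -0.04 tilt fix [0.02 0.19 0.  ] t 10.1667 w 21.5 gf 45.0 F [-4.7  2.1  3.3] qd 0.003
```

```bash
python3 -m handwheel '[{"x":0.002,"y":0,"z":0,"wx":0,"wy":0,"wz":0},{"x":0.004,"y":0,"z":0,"wx":0,"wy":0,"wz":0},{"x":0.006,"y":0,"z":0,"wx":0,"wy":0,"wz":0},{"x":0.008,"y":0,"z":0,"wx":0,"wy":0,"wz":0},{"x":0.010,"y":0,"z":0,"wx":0,"wy":0,"wz":0},{"x":0.010,"y":0,"z":0,"wx":0,"wy":0,"wz":0},{"x":0.010,"y":0,"z":0,"wx":0,"wy":0,"wz":0},{"x":0.010,"y":0,"z":0,"wx":0,"wy":0,"wz":0}]'
python3 - <<'E'
from m import *
x,y=j2w(-.0435,.001);go(x,y,.015,JA-90)
d=grab('top');e=grab('side')
a=cv2.resize(d['image'][85:235,300:430],None,fx=3,fy=3)
b=cv2.resize(e['image'][150:260,200:350],None,fx=2.6,fy=2.6)
cv=np.zeros((450,790,3),np.uint8);cv[:,:390]=a;cv[:b.shape[0],395:395+b.shape[1]]=b
cv2.imwrite('pics/push2.png',cv[:,:,::-1])
E
```

```text
time: 10.83
position: [0.6184, -0.1871, 0.0148]
tool_rot: [-3.119, 0.376, 0.015]
ft_force: [-12.7, 3.0, 9.8]
grip_width: 0.241
grip_force: 45.0
pos [ 0.6184 -0.1871  0.0148] ya -103.74 shift mm [ 4.4  0.  -0.3] wz -0.04 tilt fix [0.04 0.56 0.  ] t 10.8333 w 21.0 gf 45.0 F [-12.7   3.    9.8] qd 0.002
```

View pics/push2.png

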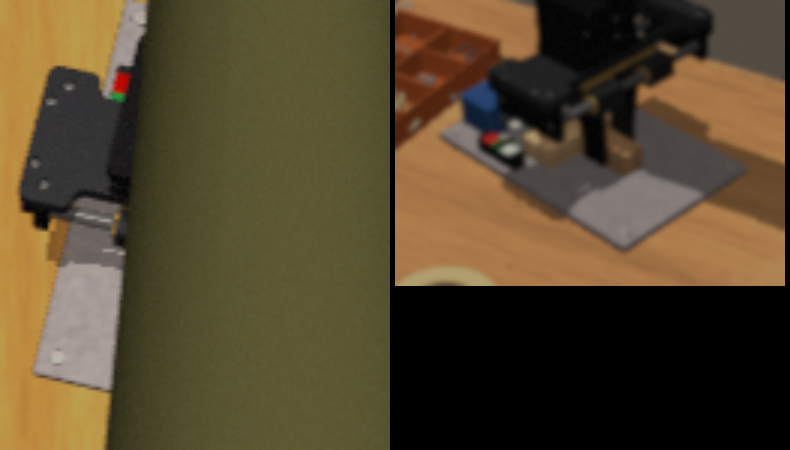

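The side view shows the block end-on against the batten, the batten against the fence, and the pointer near the white/green limit. Part of the force is friction, because Fz shows the block bearing on the board. I'll ease it up 1 mm and push a little further.

```bash
python3 -m handwheel '[{"x":0.001,"y":0,"z":-0.001,"wx":0,"wy":0,"wz":0},{"x":0.002,"y":0,"z":-0.001,"wx":0,"wy":0,"wz":0},{"x":0.003,"y":0,"z":-0.001,"wx":0,"wy":0,"wz":0},{"x":0.004,"y":0,"z":-0.001,"wx":0,"wy":0,"wz":0},{"x":0.004,"y":0,"z":-0.001,"wx":0,"wy":0,"wz":0},{"x":0.004,"y":0,"z":-0.001,"wx":0,"wy":0,"wz":0}]'
python3 - <<'E'
from m import *
x,y=j2w(-.0435,.001);go(x,y,.015,JA-90)
e=grab('side')
cv2.imwrite('pics/push3.png',cv2.resize(e['image'][170:240,220:310],None,fx=8,fy=8,interpolation=2)[:,:,::-1])
E
```

```text
time: 11.43
position: [0.6215, -0.1878, 0.0148]
tool_rot: [-3.118, 0.376, 0.018]
ft_force: [-13.1, 3.1, 7.0]
grip_width: 0.248
grip_force: 45.0
pos [ 0.6215 -0.1878  0.0148] ya -103.74 shift mm [ 1.2  0.  -0.2] wz -0.04 tilt fix [0.04 0.65 0.  ] t 11.4333 w 21.6 gf 45.0 F [-13.1   3.1   7. ] qd 0.002
```

View pics/push3.png

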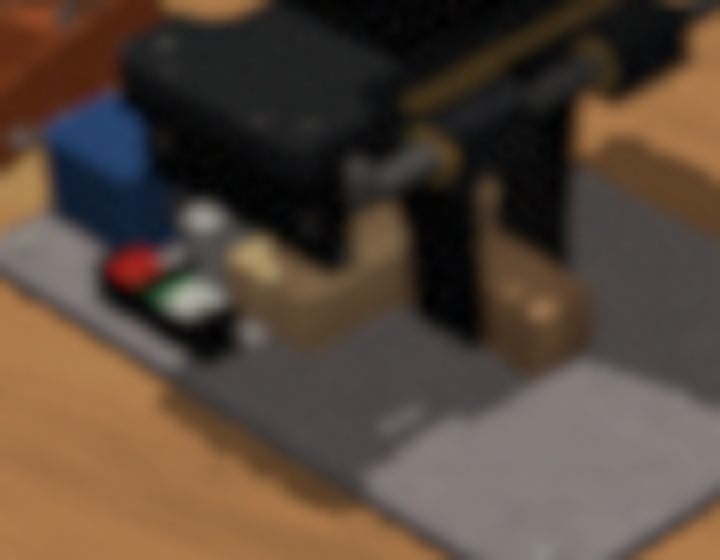

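The crop shows the block square-on to the batten and flat on the board, with the fence end at crop (205,215) level with the green/red zones. A quick ray check will put a number on it.

```bash
python3 - <<'E'
from m import *
e=grab('side')
for x in(.012,.017,.024): 
    w=j2w(x+.005,.052);u=proj(e,[*w,.039]);print(x,((u-[220,170])*8).round(0))
p=ray(e,[[220+205/8,170+215/8]],.039)[0,:2]-JO
c,s=np.cos(np.radians(JA)),np.sin(np.radians(JA));print('fence top end, jig',p@np.array([[c,-s],[s,c]]))
for n,x,y,z in(('batten end rear top',-.017,.045,.027),('batten rear bottom',-.017,.045,.008),('block rear top',-.072,.012,.030)):print(n,((proj(e,[*j2w(x,y),z])-[220,170])*8).round(0))
go(.62,-.187,.015,JA-90)
E
```

```text
0.012 [[204. 225.]]
0.017 [[192. 218.]]
0.024 [[175. 208.]]
fence top end, jig [0.02033818 0.04865524]
batten end rear top [[308. 298.]]
batten rear bottom [[313. 353.]]
block rear top [[533. 317.]]
pos [ 0.6215 -0.1878  0.0149] ya -103.74 shift mm [-1.7 -0.5 -0.1] wz -0.04 tilt fix [0.04 0.65 0.  ] t 11.5333 w 21.5 gf 45.0 F [-12.2   3.    5.3] qd 0.003
```

The batten corner is predicted at (313,353) and seen at about (312,350), so the fence stands at 15–17 mm, in the green. Letting it settle, then handing in.

```bash
python3 -m handwheel '[{"x":0,"y":0,"z":0,"wx":0,"wy":0,"wz":0},{"x":0,"y":0,"z":0,"wx":0,"wy":0,"wz":0},{"x":0,"y":0,"z":0,"wx":0,"wy":0,"wz":0},{"x":0,"y":0,"z":0,"wx":0,"wy":0,"wz":0},{"x":0,"y":0,"z":0,"wx":0,"wy":0,"wz":0},{"x":0,"y":0,"z":0,"wx":0,"wy":0,"wz":0}]' && python3 -c "
from bench import ctrl
print(ctrl.close_job())"
```

```text
time: 12.03
position: [0.6215, -0.1879, 0.0148]
tool_rot: [-3.118, 0.376, 0.018]
ft_force: [-11.4, 3.3, 6.2]
grip_width: 0.25
grip_force: 45.0
the job is handed in; nothing more can be done
None
```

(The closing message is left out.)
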